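# Press flanged bearings into a housing block in the vise

## Robot

A 7-joint arm with a two-finger parallel gripper is mounted at the origin on a cart in front of the work surface, level with it; the furniture and walls round the work are solid. World frame = base frame: x ahead of the robot, y to its left, z up, the work surface at z = 0. Lengths are in m, angles in rad, forces in N, time in s.
With the tool pointing down it reaches from about 0.425 to 0.875 m from the base axis. Payload 9.9 kg.
Tool frame: the origin (TCP) lies on the centre line of the jaws, within the pads' length; the fingertips stand 25 mm ahead of it and the grasp point (between the pads) lies 6 mm ahead of it; z points along the fingers, y is the direction in which the jaws open and shut (so a half turn about z gives the same grasp; the last joint's range is limited). The gripper opens to 85 mm and grips with 20 to 120 N. Pads are 22 mm wide; open, the fingers measure 114 mm over their backs; the gripper's body (76 mm by 85 mm) begins 54 mm behind the grasp point. The pads swing forward as they close: fully open they stand 13 mm farther back than shut.
Start: joints at [-1.268, 0.576, 0.025, 1.437, -0.015, 1.129, -0.057], TCP at [0.255, 0.625, 0.256] pointing down, gripper open.
Joint ranges: [-2.76, 2.76], [-0.34, 2.15], [-1.52, 1.57], [0.19, 2.46], [-1.09, 4.23], [0.17, 1.99], [-2.82, 2.82]. Speed limits (rad/s): [2.22, 2.22, 3.01, 3.01, 3.14, 3.14, 3.14].

## Interface

Orientations are given as a unit quaternion [x, y, z, w].
In Python, from station import bot gives the robot as it stands. The module is installed in compiled form; this text tells all that it offers.
- The arm moves only by the tool move_arm, never from a script. Its argument "targets" is a list of rows, each a list of 5 numbers: the opening, from 0 (shut) to 1 (fully open), then the shift along the tool's x, y, z normalised to -1 to 1, where 1 is 100 mm, then the turn about the tool's z normalised to -1 to 1, where 1 is 180 degrees. A call has 1 to 20 rows; each row shifts and turns the pose as measured when the row begins, along the tool's axes as they then stand; what a row does not reach is not made up. A row lasts 1/10 s, in which the tool goes at most 50 mm and 8.59 degrees, less where a joint would pass 70% of its speed; a pose out of reach is approached as far as the arm can. A call with a number of a shift or a turn outside -1 to 1 is refused whole. A call with a gripper value outside its range is refused whole. The fingers move at their own pace and stop on an object; the grip force is fixed at half the most. Time passes only in rows, so rows that do not move let the fingers close. It gives the time, the measured TCP pose, the force and the opening at its end, in the units of the state.
- bot.read_state(): the state, without advancing time (a new reading comes with each control period).
- bot.camera(name): name is "side" or "top" or "wrist"; returns the picture (480x640x3 uint8, red, green, blue); there is no depth.
- bot.calibration(name): a dict with "vertical_fov" (degrees; the focal length in pixels is half the picture's height over the tangent of half this angle, whatever the lens; pixels are square), "cx", "cy" (the principal point, pixels), "distortion" ([k1, k2, p1, p2, k3] as OpenCV has them; the pictures are not rectified), "R" (3x3) and "t" (3): a world point X has camera coordinates R X + t. Camera axes: x right, y down, z forward; pixel columns grow to the right and rows downward; lengths in m; the calibration is good to about 2 mm. A picture is of the moment at which its call begins: read the wrist's pose just before it. calibration takes no time and is no camera call; for the wrist camera it gives the pose at the moment of the call.
- bot.finish_job(): hands the job in, once; it reports no verdict.
Trained networks look in the newest picture that a camera, given by its name, has taken for a name from the list of things; names that differ only in an ending like _2 or _b are one class to them, and where a whole thing is asked for, a point or a joint stands for the part that bears it (a point fixed in the world has none). Each returns a list of dicts, best first, with "confidence" (0 to 1); they miss things now and then, are a little off and sometimes report something else, mostly with a low value. They report only what shows in the picture. A call takes as long as a camera call.
- bot.search_frame(target, camera): "rect" ([centre column, centre row, width, height] in pixels, round what is visible of it).
- bot.regions_of(target, camera): "mask" (480x640 bool, what is visible of it) and "rect" ([centre column, centre row, width, height] in pixels, round what is visible of it).
- bot.tip_of(target, camera): "pixel" ([column, row] in pixels: a listed point, or the origin of a listed thing).
The state is a dict: "time": time; "qpos": joint angles; "joint_vel": joint speeds; "tau": joint torques, N m; "eef_pos": TCP position; "tool_rot": TCP orientation; "ft_force": force on the tool from outside, world axes, zero at the start; "moment": the same for the moment, N m; "finger_gap": finger opening in m.
Only numpy, scipy, OpenCV 4.12 (cv2) and the standard library are available. Lean on these libraries where they do the work, as an engineer would, in place of code of your own. Each camera call takes 0.05 s, during which the arm holds its last target. There are 200 camera calls.

## Task

Slide the red-knobbed vise jaw up against the aluminium block so that it is clamped, then steadily press every bearing on the bench into a bore of its own, pilot down, until its flange lies flush on the block; stop pushing when the force climbs. When all are home, slide the jaw well open, lift the block out with its bearings and set it down flat in the blue tray, leaving the jaw open and the other things on the bench alone.

Things in the scene. Friction and masses are not known exactly. Their poses are not given: they have to be found in the camera images.
- bearing_a: flanged bearing, 33 mm tall, 70 g: steel pilot 32 mm diameter x 12 mm with a foot tapered to 27.6 mm over its lowest 3 mm; steel flange 41 mm diameter, 12 to 17 mm up; brass hub 28 mm diameter, 17 to 33 mm up, to grip; black seal ring on the top face. Stands upright on its pilot on the bench at the start. Origin: centre of the pilot's underside, z up along its axis. May be absent.
- bearing_b: flanged bearing, 33 mm tall, 70 g: steel pilot 32 mm diameter x 12 mm with a foot tapered to 27.6 mm over its lowest 3 mm; steel flange 41 mm diameter, 12 to 17 mm up; brass hub 28 mm diameter, 17 to 33 mm up, to grip; black seal ring on the top face. Stands upright on its pilot on the bench at the start. Origin: centre of the pilot's underside, z up along its axis. May be absent.
- bearing_c: flanged bearing, 33 mm tall, 70 g: steel pilot 32 mm diameter x 12 mm with a foot tapered to 27.6 mm over its lowest 3 mm; steel flange 41 mm diameter, 12 to 17 mm up; brass hub 28 mm diameter, 17 to 33 mm up, to grip; black seal ring on the top face. Stands upright on its pilot on the bench at the start. Origin: centre of the pilot's underside, z up along its axis. May be absent.
- bearing_d: flanged bearing, 33 mm tall, 70 g: steel pilot 32 mm diameter x 12 mm with a foot tapered to 27.6 mm over its lowest 3 mm; steel flange 41 mm diameter, 12 to 17 mm up; brass hub 28 mm diameter, 17 to 33 mm up, to grip; black seal ring on the top face. Stands upright on its pilot on the bench at the start. Origin: centre of the pilot's underside, z up along its axis. May be absent.
- bore0 (a point): centre of a bore's mouth, level with the block's top face, at y = -67.5 mm of the block; axes as the block's. The bore is 34 mm in diameter (2 mm more than the pilot), any bore may be used. Inside is a tight dark sleeve: a bearing let go in the bore drops in only 5 mm and stays proud. See also bores 1 and 2.
- bore1 (a point): centre of a bore's mouth, level with the block's top face, at y = -22.5 mm of the block; axes as the block's. The bore is 34 mm in diameter (2 mm more than the pilot), any bore may be used. A steady push of about 10 N drives a bearing the last 7 mm; it stays where it is pushed.
- bore2 (a point): centre of a bore's mouth, level with the block's top face, at y = 22.5 mm of the block; axes as the block's. The bore is 34 mm in diameter (2 mm more than the pilot), any bore may be used. A bearing is home when its flange meets the block's top (its origin 12 mm below the mouth); there the force climbs steeply.
- bore3 (a point): centre of a bore's mouth, level with the block's top face, at y = 67.5 mm of the block; axes as the block's. The bore is 34 mm in diameter (2 mm more than the pilot), any bore may be used. Handled as bores 0, 1 and 2 say.
- block: aluminium bearing housing block, 54 (x) x 178 (y) x 40 (z) mm, 0.4 kg without bearings, with four bores in a row along y. Loose; it lies on the vise's bed (30 mm above the bench) between the jaws and between two low guide ribs (6 mm high, along its long sides). Its long sides above the ribs are free to grip. Origin: centre of the underside.
- jaw (a joint): how far the sliding jaw stands open, m: 0.040 fully open; about 0.004 when it presses the block against the fixed jaw (it stops there); it starts part open. It slides by hand along the block's long axis with about 4 N of friction and stays where it is left. Larger values move it along the block's -y, away from the block.
- knob (a point): centre of the top of the red round knob on the sliding jaw (26 mm diameter, 34 mm tall, the jaw's top is under it); the point moves with the jaw. Its y axis points along the slide, towards the block and the fixed jaw. The jaw is 88 mm wide and 52 mm long, its top 62 mm above the bench, 8 mm below the block's top; the knob's axis is 27 mm behind the jaw's face.
- vise: grey vise bolted to the bench, bed 100 (x) x 312 (y) x 30 (z) mm; fixed jaw at its +y end, sliding jaw at its -y end, jaw tops 62 mm above the bench. Origin: on the bench, 89 mm from the fixed jaw's face. Axes as the block's.
- tray_in (a point): centre of the floor of the shallow blue tray for finished parts (fixed; inside 142 x 210 mm, long side along y, floor 4 mm above the bench, rim 20 mm above the bench).
- cup_red: bystander: black cup of red parts, 96 mm across, 72 mm tall; origin under its centre.
- screwdriver: bystander: red screwdriver lying down, 178 mm long; origin under its centre.
- marker: bystander: marker pen with a blue cap, 130 mm long; origin under its centre.

How it is judged:
By the outcome, as a careful person would: the job done as asked, in the order asked, and still so for the second after the job is handed in, with the robot touching nothing.
Of bearing_a, bearing_b, bearing_c, bearing_d only 3 to 4 are there at a start; the rules pass over those that are not, and their reading is None.
At some moment in a run one of bearing_a, bearing_b, bearing_c, bearing_d may be knocked a few centimetres aside while the robot is not near it.
It also fails if it takes over 210 s, if anything falls off the work surface, if the arm or the gripper's body presses on something with over 40 N, if the wrist force passes 120 N, or if a joint passes its speed limit or range.

## Working session

There is one attempt and no reset: what is moved stays moved. The work goes in short steps, Python scripts to look and compute and a tool call to move; the robot and the scene stay as the last step left them, time stands still between calls to the robot, and variables do not carry over. Pictures are saved under pics/ and viewed, about 12 in all and at most 16, crops included, and the job is handed in when it is done.

Besides the shell and the picture viewer there is one more tool, called after "Request:" by a JSON object that holds its "api" and its "payload". move_arm: Moves the arm, as the interface text tells. Scaled input: -1 to 1 covers 100 mm each way for a shift and 180 degrees each way for a turn. Its arguments: {"type":"object","properties":{"targets":{"type":"array"}},"required":["targets"]}

```bash
mkdir -p pics; cat > h.py <<'E'
import numpy as np, cv2
from station import bot
from scipy.spatial.transform import Rotation as R
def K(c):
    f=240/np.tan(np.radians(c["vertical_fov"])/2)
    return np.array([[f,0,c["cx"]],[0,f,c["cy"]],[0,0,1]])
def ray(c,px):
    u=cv2.undistortPoints(np.array([[px]],float),K(c),np.array(c["distortion"],float))[0,0]
    Rm=np.array(c["R"]);t=np.array(c["t"])
    return -Rm.T@t, Rm.T@np.array([u[0],u[1],1])
def atz(c,px,z):
    o,d=ray(c,px); return o+d*(z-o[2])/d[2]
def tri(cps):
    A=np.zeros((3,3));b=np.zeros(3);L=[]
    for c,p in cps:
        o,d=ray(c,p);d=d/np.linalg.norm(d);P=np.eye(3)-np.outer(d,d);A+=P;b+=P@o;L.append((o,P))
    X=np.linalg.solve(A,b);return X,max(np.linalg.norm(P@(X-o)) for o,P in L)
def proj(c,X):
    return cv2.projectPoints(np.array(X,float).reshape(-1,3),cv2.Rodrigues(np.array(c["R"]))[0],np.array(c["t"],float),K(c),np.array(c["distortion"],float))[0][:,0]
def snap(n,f=None):
    c=bot.calibration(n);im=bot.camera(n)
    if f: cv2.imwrite('pics/'+f,im[:,:,::-1])
    return c,im
E
python3 - <<'E'
from h import *
s=bot.read_state();print({k:np.round(v,3) for k,v in s.items()})
print(R.from_quat(s['tool_rot']).as_matrix().round(2))
for n in ['top','side','wrist']:
    c,im=snap(n,n+'0.png'); print(n,(-np.array(c['R']).T@c['t']).round(3),c['vertical_fov'],c['distortion'])
    for t in ['bearing_a','block','knob','tray_in','bore0']:
        print(t,[(np.round(d['pixel']),round(d['confidence'],2)) for d in bot.tip_of(t,n)])
E
```

```text
{'time': np.float64(0.0), 'qpos': array([-1.268,  0.577,  0.025,  1.438, -0.015,  1.129, -0.056]), 'joint_vel': array([ 0.   ,  0.001, -0.   , -0.002,  0.   , -0.   ,  0.   ]), 'tau': array([-1.0000e-03, -7.6575e+01,  2.2510e+00, -2.8596e+01,  1.5000e-02,
        1.3000e-02,  0.0000e+00]), 'eef_pos': array([0.254, 0.625, 0.255]), 'tool_rot': array([ 0.192,  0.981, -0.001, -0.   ]), 'ft_force': array([-0.272,  0.919,  0.524]), 'moment': array([ 0.017, -0.012, -0.029]), 'finger_gap': np.float64(0.085)}
[[-0.93  0.38 -0.  ]
 [ 0.38  0.93 -0.  ]
 [-0.   -0.   -1.  ]]
top [0.489 0.04  1.2  ] 49.373418229994016 [-0.13094223  0.          0.          0.          0.        ]
bearing_a [(array([444., 264.]), 0.78), (array([447., 301.]), 0.58), (array([447., 228.]), 0.48)]
block [(array([330., 226.]), 0.84), (array([445., 230.]), 0.59)]
knob [(array([396., 214.]), 0.8)]
tray_in [(array([201., 269.]), 0.72), (array([328., 227.]), 0.4)]
bore0 [(array([360., 219.]), 0.78), (array([339., 224.]), 0.73), (array([299., 228.]), 0.69)]
side [ 0.47  -0.723  0.754] 48.319969699978216 [-0.04170964  0.          0.          0.          0.        ]
bearing_a [(array([363., 386.]), 0.89), (array([307., 392.]), 0.81), (array([262., 394.]), 0.62), (array([346., 260.]), 0.57)]
block [(array([260., 394.]), 0.69), (array([247., 256.]), 0.33)]
knob [(array([366., 292.]), 0.67)]
tray_in [(array([292., 189.]), 0.63)]
bore0 [(array([346., 257.]), 0.72), (array([336., 228.]), 0.67), (array([341., 241.]), 0.65)]
wrist [0.186 0.652 0.375] 64.03654191912202 [-0.0356944  0.         0.         0.         0.       ]
bearing_a []
block []
knob []
tray_in []
bore0 []
```

View pics/top0.png

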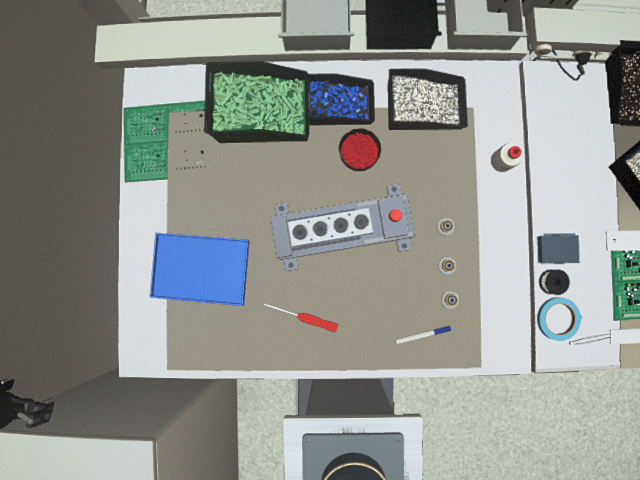

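View pics/side0.png

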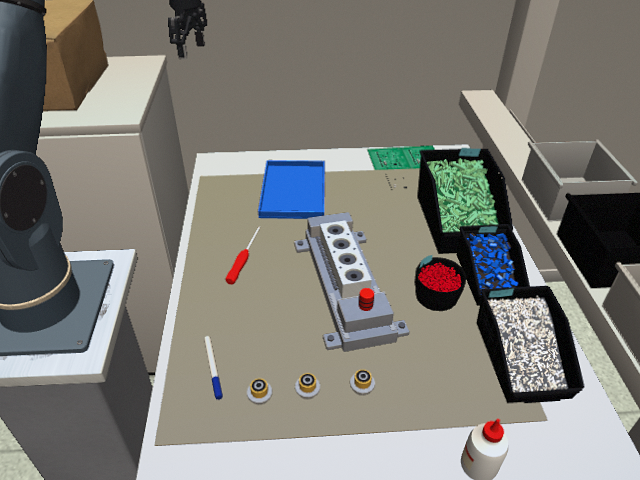

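```bash
python3 - <<'E'
from h import *
T=bot.calibration('top');S=bot.calibration('side')
for n,a,b in [('b1',(444,264),(307,392)),('b2',(447,301),(262,394)),('b3',(447,228),(363,386)),('knob',(396,214),(366,292)),('bore0',(360,219),(346,257)),('tray',(201,269),(292,189)),('bore1',(339,224),(341,241)),('bore3',(299,228),(336,228))]:
    print(n,tri([(T,a),(S,b)]))
E
```

```text
b1 (array([ 0.4974111 , -0.21669571, -0.00770141]), np.float64(0.0017321402341299536))
b2 (array([ 0.41809073, -0.22033462, -0.0004802 ]), np.float64(0.004062998885443114))
b3 (array([ 0.58409334, -0.22253883,  0.00905637]), np.float64(0.0026859454039022184))
knob (array([ 0.60492656, -0.09471332,  0.09550237]), np.float64(0.0009701383030520684))
bore0 (array([ 0.58651358, -0.01685975,  0.10730487]), np.float64(0.008477272186779043))
tray (array([0.49288701, 0.34535222, 0.00604976]), np.float64(0.0010019534610192708))
bore1 (array([0.57933475, 0.02718699, 0.10759403]), np.float64(0.005658523769688825))
bore3 (array([0.57748503, 0.11369165, 0.06829147]), np.float64(0.003344964741088246))
```

Three bearings are present: top view at (447,226), (449,266) and (451,300). The jaw's knob is at (396,214) and the block's bores run from (300,232) to (361,222). The tray is at left, centred near (200,269). I'll turn the tool to the block's axes and fly over the vise for a wrist look.

Request:
{"api": "move_arm", "payload": {"targets": [[1, 0, 0, 0, 0.0463], [1, 0, 0, 0, 0.0463], [1, 0, 0, 0, 0.0463], [1, 0, 0, 0, 0.0463], [1, 0, 0, 0, 0.0463], [1, 0, 0, 0, 0.0463], [1, 0, 0, 0, 0.0463], [1, -0.45, 0.13, -0.02, 0], [1, -0.45, 0.13, -0.02, 0], [1, -0.45, 0.13, -0.02, 0], [1, -0.45, 0.13, -0.02, 0], [1, -0.45, 0.13, -0.02, 0], [1, -0.45, 0.13, -0.02, 0], [1, -0.45, 0.13, -0.02, 0], [1, -0.45, 0.13, -0.02, 0], [1, -0.45, 0.13, -0.02, 0], [1, -0.45, 0.13, -0.02, 0], [1, -0.45, 0.13, -0.02, 0], [1, -0.45, 0.13, -0.02, 0], [1, -0.45, 0.13, -0.02, 0]]}}

```text
time: 2.9
eef_pos: [0.505, 0.0557, 0.2816]
tool_rot: [0.654, 0.757, 0.004, -0.001]
ft_force: [1.4, 0.8, 0.4]
finger_gap: 0.0859
```

```bash
cat >> h.py <<'E'
def to(X,yaw=None,p=True):
    """shift (mm) in tool axes and turn (deg) to put TCP at X with tool y at world angle yaw"""
    s=bot.read_state();M=R.from_quat(s['tool_rot']).as_matrix()
    d=M.T@(np.array(X)-s['eef_pos'])*1000
    cur=np.degrees(np.arctan2(M[1,1],M[0,1]))
    print('pos',np.array(s['eef_pos']).round(4),'yaw',round(cur,2),'shift mm',d.round(1),'turn deg',None if yaw is None else round(cur-yaw,2),'F',np.round(s['ft_force'],1),'gap',round(float(s['finger_gap']),4),'t',round(float(s['time']),2))
E
python3 - <<'E'
from h import *
print(np.round(bot.read_state()['qpos'],2))
T=bot.calibration('top')
for p in [(300,232),(320,229),(341,225),(361,222)]: print(atz(T,p,0.07).round(4))
for p in [(155,234),(249,240),(244,304),(150,297)]: print(atz(T,p,0.02).round(4))
to([0.585,-0.06,0.28],9.5)
E
```

```text
[-0.52  0.33  0.45  1.85 -0.17  1.    0.14]
[0.572  0.1113 0.07  ]
[0.5779 0.0678 0.07  ]
[0.5861 0.0221 0.07  ]
[ 0.5921 -0.0214  0.07  ]
[0.5753 0.4507 0.02  ]
[0.5588 0.2309 0.02  ]
[0.4139 0.2429 0.02  ]
[0.4302 0.4618 0.02  ]
pos [0.505  0.0557 0.2816] yaw 8.34 shift mm [-126.    62.3    0.9] turn deg -1.16 F [1.4 0.8 0.4] gap 0.0859 t 2.9
```

Request:
{"api": "move_arm", "payload": {"targets": [[1, -0.42, 0.2, 0, 0], [1, -0.42, 0.2, 0, 0], [1, -0.42, 0.2, 0, 0], [1, 0, 0, 0, 0], [1, 0, 0, 0, 0]]}}

```text
time: 3.4
eef_pos: [0.5866, -0.074, 0.2822]
tool_rot: [0.657, 0.754, 0.004, 0.001]
ft_force: [-0.1, 0.1, -1.1]
finger_gap: 0.0855
```

```bash
python3 - <<'E'
from h import *
to([0.605,-0.095,0.2],8.5)
c,im=snap('wrist','w1.png'); print((-np.array(c['R']).T@c['t']).round(4),np.array(c['R'])[2].round(3))
for t in ['knob','bore0','bearing_a']: print(t,[(np.round(d['pixel'],1),round(d['confidence'],2)) for d in bot.tip_of(t,'wrist')])
np.save('c1.npy',c,allow_pickle=True)
E
```

```text
pos [ 0.5866 -0.074   0.2822] yaw 7.82 shift mm [-23.7  14.7  82.2] turn deg -0.68 F [-0.1  0.1 -1.1] gap 0.0855 t 3.4
[ 0.5759 -0.0026  0.4009] [ 0.047 -0.282 -0.958]
knob [(array([326.5, 246.9]), 0.8)]
bore0 [(array([324.6,  96.4]), 0.72), (array([325.4,  36.3]), 0.65), (array([323.9, 149.7]), 0.56)]
bearing_a [(array([214.9, 307.9]), 0.86), (array([ 74.3, 245.6]), 0.74), (array([294.3, 320.4]), 0.7), (array([147.8, 305.7]), 0.58)]
```

View pics/w1.png

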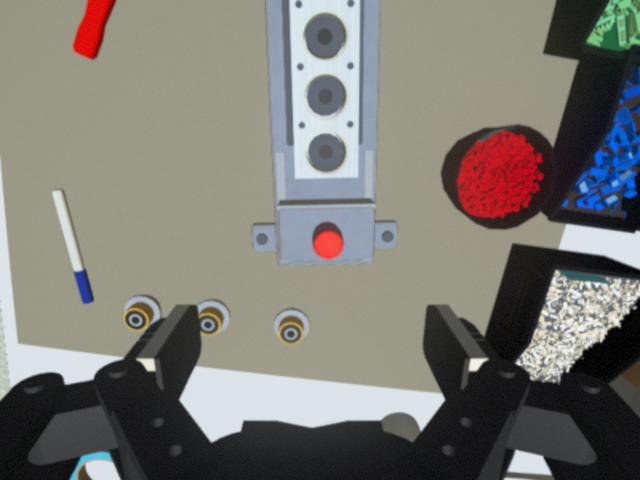

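The wrist view shows the knob at (328,240), the bores at (325,37), (326,96) and (326,152), and the bearings at (141,312), (211,318) and (292,326). I'll triangulate these with the top view.

```bash
python3 - <<'E'
from h import *
c=np.load('c1.npy',allow_pickle=True).item();T=bot.calibration('top')
for n,a,w,z in [('knobtop',(395.5,215),(328,240),.096),('bore0',(361,222),(326,152),.07),('bore1',(341,225),(326,96),.07),('bore2',(320,229),(325,37),.07),('b3 top',(447,226),(291.5,327),.033),('b1 top',(449,266),(210,319),.033),('b2 top',(451,300),(136,319),.033)]:
    X,e=tri([(T,a),(c,w)]); print(n,X.round(4),round(e,4),'w',atz(c,w,z).round(4),'t',atz(T,a,z).round(4))
E
```

```text
knobtop [ 0.6051 -0.0949  0.0857] 0.0003 w [ 0.6044 -0.0919  0.096 ] t [ 0.6037 -0.0936  0.096 ]
bore0 [ 0.5953 -0.0241  0.0365] 0.0009 w [ 0.5936 -0.0229  0.07  ] t [ 0.5921 -0.0214  0.07  ]
bore1 [0.5873 0.022  0.0589] 0.0003 w [0.5871 0.0214 0.07  ] t [0.5861 0.0221 0.07  ]
bore2 [0.5798 0.0684 0.0519] 0.0004 w [0.5799 0.0648 0.07  ] t [0.5779 0.0678 0.07  ]
b3 top [ 0.5857 -0.2203  0.0189] 0.0005 w [ 0.5858 -0.2123  0.033 ] t [ 0.5841 -0.2171  0.033 ]
b1 top [ 0.4947 -0.223   0.0177] 0.0005 w [ 0.4983 -0.2145  0.033 ] t [ 0.4942 -0.2193  0.033 ]
b2 top [ 0.4194 -0.2227  0.0358] 0.0015 w [ 0.4193 -0.2255  0.033 ] t [ 0.4182 -0.2222  0.033 ]
```

Request:
{"api": "move_arm", "payload": {"targets": [[1, -0.105, 0.073, 0.2, -0.0055], [1, -0.105, 0.073, 0.3, 0], [1, 0, 0, 0.45, 0], [1, 0, 0, 0.45, 0], [1, 0, 0, 0.35, 0], [1, 0, 0, 0.1, 0], [1, 0, 0, 0, 0]]}}

```text
time: 4.3
eef_pos: [0.6078, -0.0783, 0.0961]
tool_rot: [0.643, 0.766, 0.009, 0.002]
ft_force: [-0.8, 0.9, 0.4]
finger_gap: 0.0854
```

```bash
python3 - <<'E'
from h import *
to([0.604,-0.093,0.092],8.8)
E
```

```text
pos [ 0.6078 -0.0783  0.0961] yaw 9.95 shift mm [-13.9  -6.3   3.9] turn deg 1.15 F [-0.8  0.9  0.4] gap 0.0854 t 4.3
```

Request:
{"api": "move_arm", "payload": {"targets": [[1, -0.07, -0.03, 0.02, 0.003], [1, -0.07, -0.03, 0.02, 0.003], [1, 0, 0, 0, 0], [0, 0, 0, 0, 0], [0, 0, 0, 0, 0], [0, 0, 0, 0, 0], [0, 0, 0, 0, 0], [0, 0, 0, 0, 0], [0, 0, 0, 0, 0]]}}

```text
time: 5.2
eef_pos: [0.6044, -0.0952, 0.0993]
tool_rot: [0.651, 0.759, 0.01, 0.004]
ft_force: [4.9, 1.1, -4.9]
finger_gap: 0.0234
```

```bash
cat >> h.py <<'E'
_to=to
def to(X,yaw=None):
    _to(X,yaw); z=R.from_quat(bot.read_state()['tool_rot']).as_matrix()[:,2]; print('tilt deg xy',np.degrees(z[:2]).round(2))
E
python3 - <<'E'
from h import *
to([0.604,-0.093,0.092],8.8)
E
```

```text
pos [ 0.6044 -0.0952  0.0993] yaw 8.78 shift mm [ 2.1 -0.2  7.3] turn deg -0.02 F [ 4.9  1.1 -4.9] gap 0.0234 t 5.2
tilt deg xy [1.16 0.57]
```

Request:
{"api": "move_arm", "payload": {"targets": [[0, 0.04, 0, 0, 0], [0, 0.04, 0, 0, 0], [0, 0.04, 0, 0, 0], [0, 0.04, 0, 0, 0]]}}

```text
time: 5.6
eef_pos: [0.6023, -0.0815, 0.0992]
tool_rot: [0.652, 0.758, 0.009, 0.006]
ft_force: [1.0, -4.0, -0.1]
finger_gap: 0.0239
```

```bash
python3 - <<'E'
from h import *
to([0.604,-0.093,0.092],8.8)
c,im=snap('wrist','w2.png')
E
```

```text
pos [ 0.6023 -0.0815  0.0992] yaw 8.65 shift mm [-11.7  -0.2   7.2] turn deg -0.15 F [ 1.  -4.  -0.1] gap 0.0239 t 5.6
tilt deg xy [1.23 0.34]
```

View pics/w2.png

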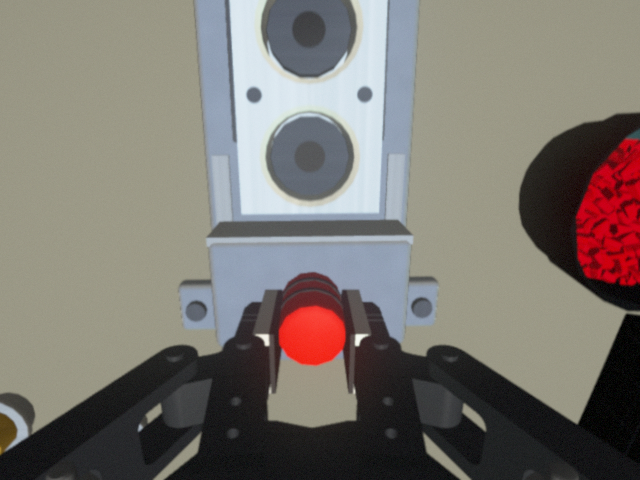

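The knob is held at (312,330) and the jaw is following with 4 N. A small gap to the block remains at row ~220.

Request:
{"api": "move_arm", "payload": {"targets": [[0, 0.04, 0, 0, 0], [0, 0.03, 0, 0, 0], [0, 0.02, 0, 0, 0]]}}

```text
time: 5.95
eef_pos: [0.6007, -0.0712, 0.0992]
tool_rot: [0.651, 0.759, 0.009, 0.006]
ft_force: [0.3, -4.6, -0.1]
finger_gap: 0.024
```

```bash
python3 - <<'E'
from h import *
to([0.604,-0.093,0.092],8.8)
E
```

```text
pos [ 0.6007 -0.0712  0.0992] yaw 8.7 shift mm [-22.1  -0.2   7.2] turn deg -0.1 F [ 0.3 -4.6 -0.1] gap 0.024 t 5.95
tilt deg xy [1.21 0.35]
```

Request:
{"api": "move_arm", "payload": {"targets": [[0, 0.025, 0, 0, 0], [0, 0.025, 0, 0, 0], [0, 0.025, 0, 0, 0], [0, 0.025, 0, 0, 0]]}}

```text
time: 6.35
eef_pos: [0.5994, -0.0633, 0.0992]
tool_rot: [0.652, 0.758, 0.008, 0.008]
ft_force: [1.4, -7.0, -2.5]
finger_gap: 0.0242
```

```bash
python3 - <<'E'
from h import *
to([0.604,-0.093,0.092],8.8)
E
```

```text
pos [ 0.5994 -0.0633  0.0992] yaw 8.6 shift mm [-30.1  -0.1   7.3] turn deg -0.2 F [ 1.4 -7.  -2.5] gap 0.0242 t 6.35
tilt deg xy [1.28 0.15]
```

Request:
{"api": "move_arm", "payload": {"targets": [[0, 0.025, 0, 0, 0], [0, 0.025, 0, 0, 0], [0, 0.025, 0, 0, 0]]}}

```text
time: 6.65
eef_pos: [0.5992, -0.0625, 0.0993]
tool_rot: [0.654, 0.757, 0.006, 0.012]
ft_force: [4.0, -11.3, -4.9]
finger_gap: 0.024
```

```bash
python3 - <<'E'
from h import *
to([0.604,-0.093,0.092],8.8)
c,im=snap('wrist','w3.png')
for t in ['bore0']: print(t,[(np.round(atz(c,d['pixel'],.07),4),round(d['confidence'],2)) for d in bot.tip_of(t,'wrist')])
E
```

```text
pos [ 0.5992 -0.0625  0.0993] yaw 8.36 shift mm [-30.8   0.1   7.6] turn deg -0.44 F [  4.  -11.3  -4.9] gap 0.024 t 6.65
tilt deg xy [ 1.48 -0.36]
bore0 [(array([0.5856, 0.028 , 0.07  ]), 0.85), (array([ 0.5915, -0.0165,  0.07  ]), 0.69)]
```

View pics/w3.png

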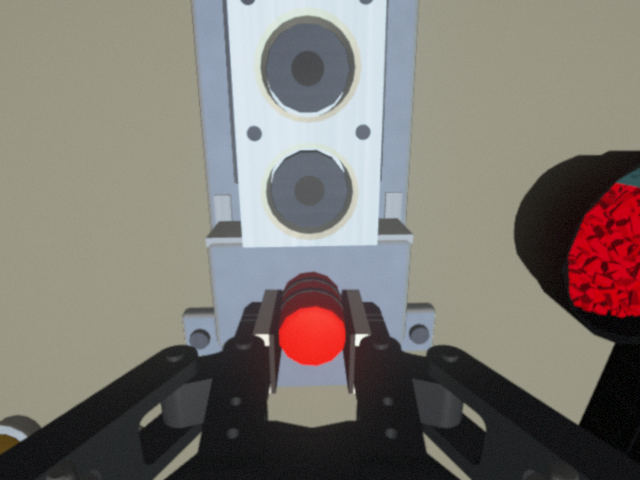

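The jaw stopped and the force climbed to about 12 N, so the block is clamped; bores are at (308,68) and (310,191). I'll release and go to the first bearing (far one).

Request:
{"api": "move_arm", "payload": {"targets": [[0.55, 0, 0, 0, 0], [0.55, 0, 0, 0, 0], [0.55, 0, 0, 0, 0], [0.55, 0, 0, -0.25, 0], [0.55, 0, 0, -0.25, 0], [0.55, 0, 0, -0.25, 0], [0.55, 0, 0, -0.25, 0], [0.55, -0.3, -0.075, 0, 0], [0.55, -0.3, -0.075, 0, 0], [0.55, -0.3, -0.075, 0, 0], [0.55, -0.3, -0.075, 0, 0], [0.55, -0.3, -0.075, 0, 0], [0.55, 0, 0, 0, 0], [0.55, 0, 0, 0, 0]]}}

```text
time: 8.15
eef_pos: [0.5834, -0.2073, 0.2028]
tool_rot: [0.648, 0.762, 0.011, 0.007]
ft_force: [1.1, -0.1, -0.3]
finger_gap: 0.0468
```

```bash
cat >> h.py <<'E'
def look(names,z,cam='wrist',f=None):
    c,im=snap(cam,f)
    for t in names: print(cam,t,[(np.round(d['pixel'],0),np.round(atz(c,d['pixel'],z),4),round(d['confidence'],2)) for d in bot.tip_of(t,cam) if d['confidence']>.4])
    return c,im
E
python3 - <<'E'
from h import *
to([0.585,-0.219,0.2],8.7)
look(['bearing_a'],0); c,im=look(['bore0'],0.07,f='w4.png')
look(['bearing_a'],0,'top')
E
```

```text
pos [ 0.5834 -0.2073  0.2028] yaw 9.22 shift mm [-11.9  -0.4   2.7] turn deg 0.52 F [ 1.1 -0.1 -0.3] gap 0.0468 t 8.15
tilt deg xy [1.46 0.44]
wrist bearing_a [(array([110., 204.]), array([ 0.4184, -0.2255,  0.    ]), 0.94), (array([305., 224.]), array([ 0.5851, -0.2181,  0.    ]), 0.91), (array([198., 209.]), array([ 0.4929, -0.2187,  0.    ]), 0.73)]
wrist bore0 []
top bearing_a [(array([444., 261.]), array([ 0.5067, -0.2162,  0.    ]), 0.81), (array([445., 229.]), array([ 0.5791, -0.2202,  0.    ]), 0.66)]
```

View pics/w4.png

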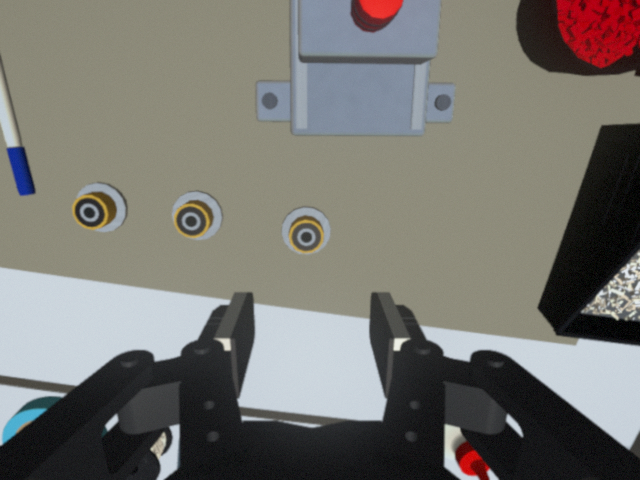

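Bearing top at (306,236), flange centre ~(306,230); the three bearings are where first measured. Descending.

Request:
{"api": "move_arm", "payload": {"targets": [[0.55, -0.06, 0, 0.25, -0.002], [0.55, -0.06, 0, 0.25, 0], [0.55, 0, 0, 0.25, 0], [0.55, 0, 0, 0.25, 0], [0.55, 0, 0, 0.2, 0], [0.55, 0, 0, 0, 0], [0.55, 0, 0, 0, 0]]}}

```text
time: 9.15
eef_pos: [0.5922, -0.2127, 0.0804]
tool_rot: [0.642, 0.767, 0.012, 0.009]
ft_force: [-0.3, -1.4, -0.6]
finger_gap: 0.0472
```

```bash
python3 - <<'E'
from h import *
c,im=snap('wrist')
for r in bot.regions_of('bearing_a','wrist'): print(np.round(r['rect']),round(r['confidence'],2))
print([(np.round(d['pixel']),np.round(atz(c,d['pixel'],0),4)) for d in bot.tip_of('bearing_a','wrist')])
hsv=cv2.cvtColor(im,cv2.COLOR_RGB2HSV)
m=cv2.inRange(hsv,(12,90,60),(30,255,255));n,l,s,ce=cv2.connectedComponentsWithStats(m)
for i in range(1,n):
    if s[i,4]>300: p=s[i,:2]+s[i,2:4]/2; print('brass',s[i],atz(c,p,.028).round(4))
to([0.585,-0.2185,0.044],8.7)
E
```

```text
[113. 253.  88.  83.] 0.88
[  4. 242.   8.  49.] 0.78
[295. 282.  77.  77.] 0.64
[(array([128., 244.]), array([ 0.4954, -0.2195,  0.    ])), (array([293., 272.]), array([ 0.5858, -0.2204, -0.    ]))]
brass [  70  232   72   64 1724] [ 0.4966 -0.2203  0.028 ]
brass [ 263  259   58   63 1236] [ 0.5853 -0.2192  0.028 ]
pos [ 0.5925 -0.213   0.0812] yaw 10.16 shift mm [-4.2 -9.5 36.9] turn deg 1.46 F [ 0.5 -0.2  0.3] gap 0.0471 t 9.3
tilt deg xy [1.76 0.44]
```

Request:
{"api": "move_arm", "payload": {"targets": [[0.55, -0.025, -0.045, 0.1, 0.004], [0.55, -0.025, -0.045, 0.1, 0.004], [0.55, 0, 0, 0.12, 0], [0.55, 0, 0, 0, 0]]}}

```text
time: 9.7
eef_pos: [0.5857, -0.2203, 0.0486]
tool_rot: [0.652, 0.758, 0.014, 0.011]
ft_force: [0.1, -0.1, -0.1]
finger_gap: 0.0466
```

```bash
python3 - <<'E'
from h import *
to([0.5855,-0.219,0.043],8.7)
E
```

```text
pos [ 0.5857 -0.2203  0.0486] yaw 8.57 shift mm [ 1.3 -0.2  5.6] turn deg -0.13 F [ 0.1 -0.1 -0.1] gap 0.0466 t 9.7
tilt deg xy [1.96 0.37]
```

Request:
{"api": "move_arm", "payload": {"targets": [[0.55, 0.01, 0, 0.055, 0], [0, 0, 0, 0, 0], [0, 0, 0, 0, 0], [0, 0, 0, 0, 0], [0, 0, 0, 0, 0], [0, 0, 0, 0, 0]]}}

```text
time: 10.3
eef_pos: [0.5859, -0.2196, 0.0431]
tool_rot: [0.652, 0.758, 0.014, 0.011]
ft_force: [-0.6, 0.1, -0.6]
finger_gap: 0.0253
```

```bash
python3 - <<'E'
from h import *
to([0.5855,-0.219,0.043],8.7)
E
```

```text
pos [ 0.5859 -0.2196  0.0431] yaw 8.55 shift mm [ 0.7 -0.3  0.1] turn deg -0.15 F [-0.6  0.1 -0.6] gap 0.0253 t 10.3
tilt deg xy [1.97 0.36]
```

Request:
{"api": "move_arm", "payload": {"targets": [[0, 0, 0, -0.15, 0], [0, 0, 0, -0.25, 0], [0, 0, 0, -0.25, 0], [0, 0, 0, -0.25, 0], [0, 0, 0, -0.2, 0], [0, 0.25, 0.04, 0, 0], [0, 0.25, 0.04, 0, 0], [0, 0.25, 0.04, 0, 0], [0, 0.25, 0.04, 0, 0], [0, 0.25, 0.04, 0, 0], [0, 0.25, 0.04, 0, 0], [0, 0.25, 0.04, 0, 0], [0, 0, 0, 0, 0], [0, 0, 0, 0, 0]]}}

```text
time: 11.7
eef_pos: [0.5846, -0.0385, 0.1737]
tool_rot: [0.654, 0.757, 0.017, 0.016]
ft_force: [-0.4, -0.6, -0.5]
finger_gap: 0.0255
```

```bash
python3 - <<'E'
from h import *
to([0.5856,0.028,0.15],8.7)
look(['bore0'],0.07,f='w5.png'); look(['bore0'],0.07,'top')
look(['knob'],.096,'top')
E
```

```text
pos [ 0.5846 -0.0385  0.1737] yaw 8.36 shift mm [65.7  9.5 24.1] turn deg -0.34 F [-0.4 -0.6 -0.5] gap 0.0255 t 11.7
tilt deg xy [2.61 0.29]
wrist bore0 [(array([324., 214.]), array([ 0.5939, -0.0169,  0.07  ]), 0.95), (array([321.,  49.]), array([0.5783, 0.072 , 0.07  ]), 0.94), (array([320., 137.]), array([0.585 , 0.0271, 0.07  ]), 0.83)]
top bore0 [(array([341., 224.]), array([0.5891, 0.0216, 0.07  ]), 0.91), (array([295., 233.]), array([0.5697, 0.122 , 0.07  ]), 0.83), (array([357., 223.]), array([ 0.5904, -0.0134,  0.07  ]), 0.75), (array([316., 229.]), array([0.5783, 0.0756, 0.07  ]), 0.74)]
top knob []
```

View pics/w5.png

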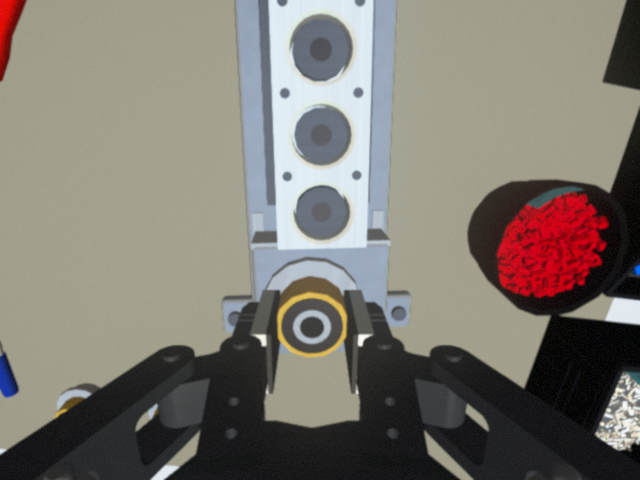

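Bores at (322,212), (321,134), (321,48); bearing held at (312,327), gripped squarely. I'll move slower now, as the tool tilt creeps with fast rows.

Request:
{"api": "move_arm", "payload": {"targets": [[0, 0.07, 0.01, 0, 0], [0, 0.07, 0.01, 0, 0], [0, 0.07, 0.01, 0, 0], [0, 0.07, 0.01, 0, 0], [0, 0.07, 0.01, 0, 0], [0, 0.07, 0.01, 0, 0], [0, 0.07, 0.01, 0, 0], [0, 0.07, 0.01, 0, 0], [0, 0.07, 0.01, 0, 0]]}}

```text
time: 12.9
eef_pos: [0.5843, 0.0283, 0.1728]
tool_rot: [0.655, 0.755, 0.016, 0.015]
ft_force: [1.4, 0.1, -1.2]
finger_gap: 0.0255
```

```bash
python3 - <<'E'
from h import *
to([0.585,0.0265,0.13],8.7)
E
```

```text
pos [0.5843 0.0283 0.1728] yaw 8.12 shift mm [-1.8 -1.4 42.8] turn deg -0.58 F [ 1.4  0.1 -1.2] gap 0.0255 t 12.9
tilt deg xy [2.53 0.27]
```

Request:
{"api": "move_arm", "payload": {"targets": [[0, -0.01, -0.015, 0.07, -0.001], [0, -0.01, -0.01, 0.07, -0.001], [0, 0, -0.005, 0.07, -0.001], [0, 0, 0, 0.07, 0], [0, 0, 0, 0.07, 0], [0, 0, 0, 0.07, 0], [0, 0, 0, 0.07, 0]]}}

```text
time: 13.6
eef_pos: [0.5836, 0.0258, 0.1195]
tool_rot: [0.651, 0.758, 0.016, 0.015]
ft_force: [-0.2, 0.3, -0.6]
finger_gap: 0.0255
```

```bash
python3 - <<'E'
from h import *
to([0.585,0.0265,0.118],8.7)
c,im=look(['bore0'],0.07,f='w6.png')
E
```

```text
pos [0.5836 0.0258 0.1195] yaw 8.7 shift mm [0.5 1.4 1.6] turn deg -0.0 F [-0.2  0.3 -0.6] gap 0.0255 t 13.6
tilt deg xy [2.52 0.24]
wrist bore0 [(array([311., 187.]), array([0.5789, 0.0711, 0.07  ]), 0.97), (array([311., 362.]), array([ 0.5922, -0.0175,  0.07  ]), 0.75), (array([311.,  73.]), array([0.5717, 0.1169, 0.07  ]), 0.63)]
```

View pics/w6.png

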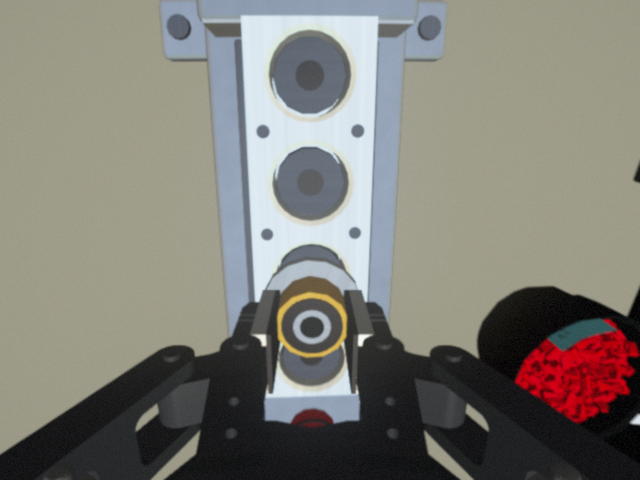

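Bearing is directly over the second bore; free bores at (310,75), (311,183), (311,362). Lowering gently.

Request:
{"api": "move_arm", "payload": {"targets": [[0, 0, 0, 0.03, 0], [0, 0, 0, 0.03, 0], [0, 0, 0, 0.03, 0], [0, 0, 0, 0.02, 0]]}}

```text
time: 14.1
eef_pos: [0.5841, 0.0262, 0.1079]
tool_rot: [0.651, 0.759, 0.016, 0.015]
ft_force: [-0.1, 0.8, 1.0]
finger_gap: 0.0258
```

```bash
python3 - <<'E'
from h import *
to([0.5836,0.0265,0.101],8.7)
E
```

```text
pos [0.5841 0.0262 0.1079] yaw 8.71 shift mm [ 0.4 -0.8  6.9] turn deg 0.01 F [-0.1  0.8  1. ] gap 0.0258 t 14.1
tilt deg xy [2.51 0.26]
```

Request:
{"api": "move_arm", "payload": {"targets": [[0, 0, 0, 0.02, 0], [0, 0, 0, 0.02, 0], [0, 0, 0, 0.02, 0]]}}

```text
time: 14.4
eef_pos: [0.5842, 0.0263, 0.1037]
tool_rot: [0.651, 0.759, 0.017, 0.015]
ft_force: [-4.9, 0.4, 11.7]
finger_gap: 0.0258
```

```bash
python3 - <<'E'
from h import *
to([0.5836,0.0265,0.101],8.7)
E
```

```text
pos [0.5842 0.0263 0.1037] yaw 8.72 shift mm [ 0.3 -0.7  2.7] turn deg 0.02 F [-4.9  0.4 11.7] gap 0.0258 t 14.4
tilt deg xy [2.55 0.34]
```

Force 11.7 N at 2.7 mm from home, as described. Continuing.

Request:
{"api": "move_arm", "payload": {"targets": [[0, 0, 0, 0.02, 0], [0, 0, 0, 0.015, 0]]}}

```text
time: 14.6
eef_pos: [0.5841, 0.0263, 0.1019]
tool_rot: [0.651, 0.759, 0.017, 0.015]
ft_force: [-4.2, 0.8, 11.8]
finger_gap: 0.0256
```

Request:
{"api": "move_arm", "payload": {"targets": [[0, 0, 0, 0.015, 0]]}}

```text
time: 14.7
eef_pos: [0.5841, 0.0263, 0.1013]
tool_rot: [0.651, 0.759, 0.018, 0.015]
ft_force: [-5.0, 0.2, 12.2]
finger_gap: 0.0261
```

```bash
python3 - <<'E'
from h import *
to([0.5836,0.0265,0.101],8.7)
E
```

```text
pos [0.5841 0.0263 0.1013] yaw 8.72 shift mm [ 0.3 -0.5  0.3] turn deg 0.02 F [-5.   0.2 12.2] gap 0.0261 t 14.7
tilt deg xy [2.61 0.43]
```

Request:
{"api": "move_arm", "payload": {"targets": [[0, 0, 0, 0.015, 0]]}}

```text
time: 14.8
eef_pos: [0.5842, 0.0262, 0.1008]
tool_rot: [0.651, 0.759, 0.018, 0.015]
ft_force: [-5.8, 0.3, 19.6]
finger_gap: 0.0257
```

Request:
{"api": "move_arm", "payload": {"targets": [[0, 0, 0, 0.015, 0]]}}

```text
time: 14.9
eef_pos: [0.5841, 0.0262, 0.1008]
tool_rot: [0.651, 0.759, 0.019, 0.015]
ft_force: [-6.5, 0.9, 24.6]
finger_gap: 0.0258
```

Request:
{"api": "move_arm", "payload": {"targets": [[0.55, 0, 0, 0, 0], [0.55, 0, 0, 0, 0], [0.55, 0, 0, 0, 0], [0.55, 0, 0, -0.45, 0], [0.55, 0, 0, -0.45, 0], [0.55, 0, 0, 0, 0]]}}

```text
time: 15.5
eef_pos: [0.5797, 0.0249, 0.1925]
tool_rot: [0.651, 0.758, 0.017, 0.014]
ft_force: [0.6, -0.4, -0.9]
finger_gap: 0.0471
```

```bash
python3 - <<'E'
from h import *
to([0.495,-0.219,0.18],8.7)
c,im=look(['bore0'],0.07,f='w7.png')
im=snap('side')[1]; print(proj(bot.calibration('side'),[[.5855,.0265,.08]]))
u,v=proj(bot.calibration('side'),[[.5855,.0265,.08]])[0].astype(int)
w=cv2.imread('pics/w7.png'); s=cv2.resize(im[v-45:v+45,u-60:u+60,::-1],(640,480),interpolation=cv2.INTER_CUBIC)
cv2.imwrite('pics/m7.png',cv2.resize(np.hstack([w,s]),(800,300)))
E
```

```text
pos [0.5797 0.0249 0.1925] yaw 8.68 shift mm [-228.4 -121.     6.8] turn deg -0.02 F [ 0.6 -0.4 -0.9] gap 0.0471 t 15.5
tilt deg xy [2.56 0.44]
wrist bore0 [(array([311., 294.]), array([ 0.5912, -0.014 ,  0.07  ]), 0.81), (array([313., 164.]), array([0.5787, 0.0735, 0.07  ]), 0.78), (array([310.,  87.]), array([0.5707, 0.1176, 0.07  ]), 0.74)]
[[346.73240539 251.97977061]]
```

View pics/m7.png

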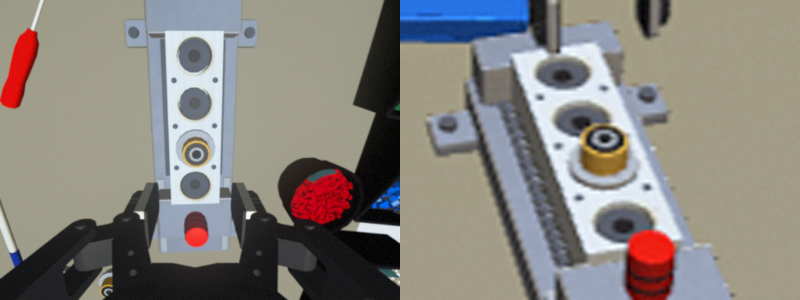

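The bearing sits with its flange on the block (wrist view (195,152)); neighbours are free. Now the next bearing, with fast lateral rows to see the effect on tilt.

Request:
{"api": "move_arm", "payload": {"targets": [[0.55, -0.44, -0.23, 0, 0], [0.55, -0.44, -0.23, 0, 0], [0.55, -0.44, -0.23, 0, 0], [0.55, -0.44, -0.23, 0, 0], [0.55, -0.44, -0.23, 0, 0], [0.55, 0, 0, 0, 0]]}}

```text
time: 16.25
eef_pos: [0.4931, -0.2119, 0.1733]
tool_rot: [0.648, 0.761, 0.012, 0.006]
ft_force: [-0.5, -0.4, -0.3]
finger_gap: 0.0471
```

```bash
cat >> h.py <<'E'
def brass(z=.028):
    c,im=snap('wrist')
    print([(np.round(d['pixel']),np.round(atz(c,d['pixel'],0),4),round(d['confidence'],2)) for d in bot.tip_of('bearing_a','wrist')])
    m=cv2.inRange(cv2.cvtColor(im,cv2.COLOR_RGB2HSV),(12,90,60),(30,255,255));n,l,s,ce=cv2.connectedComponentsWithStats(m)
    for i in range(1,n):
        if s[i,4]>200: p=s[i,:2]+s[i,2:4]/2; print('brass',s[i],atz(c,p,z).round(4))
E
python3 - <<'E'
from h import *
brass(); to([0.496,-0.2195,0.08],8.7)
E
```

```text
[(array([306., 230.]), array([ 0.4947, -0.2196,  0.    ]), 0.74), (array([209., 223.]), array([ 0.4187, -0.2259,  0.    ]), 0.57)]
brass [180 212  42  41 589] [ 0.4195 -0.2253  0.028 ]
brass [291 221  38  40 475] [ 0.4971 -0.2198  0.028 ]
pos [ 0.4956 -0.2058  0.1729] yaw 9.56 shift mm [-14.4  -4.4  92.7] turn deg 0.86 F [0.2 1.3 0.1] gap 0.0469 t 16.35
tilt deg xy [1.43 0.74]
```

Request:
{"api": "move_arm", "payload": {"targets": [[0.55, -0.05, -0.015, 0.12, 0.002], [0.55, -0.05, -0.015, 0.12, 0.002], [0.55, -0.04, -0.015, 0.12, 0.001], [0.55, 0, 0, 0.12, 0], [0.55, 0, 0, 0.12, 0], [0.55, 0, 0, 0.12, 0], [0.55, 0, 0, 0.12, 0], [0.55, 0, 0, 0.1, 0], [0.55, 0, 0, 0.08, 0], [0.55, 0, 0, 0, 0]]}}

```text
time: 17.35
eef_pos: [0.4965, -0.2121, 0.0564]
tool_rot: [0.648, 0.762, 0.012, 0.001]
ft_force: [-0.3, -0.1, 0.6]
finger_gap: 0.0469
```

```bash
python3 - <<'E'
from h import *
brass(); to([0.496,-0.2195,0.043],8.7)
E
```

```text
[(array([305., 296.]), array([ 0.4959, -0.2216,  0.    ]), 0.84), (array([149., 282.]), array([ 0.4189, -0.2261,  0.    ]), 0.66)]
brass [  84  269   79   73 2175] [ 0.4189 -0.2251  0.028 ]
brass [ 274  284   66   73 1691] [ 0.4964 -0.2202  0.028 ]
pos [ 0.4969 -0.2124  0.0575] yaw 9.21 shift mm [-7.  -2.4 14.4] turn deg 0.51 F [-0.   0.2 -0.8] gap 0.0473 t 17.45
tilt deg xy [1.07 0.97]
```

Request:
{"api": "move_arm", "payload": {"targets": [[0.55, -0.04, -0.01, 0.04, 0.001], [0.55, -0.04, -0.012, 0.05, 0.001], [0.55, 0, 0, 0.05, 0], [0.55, 0, 0, 0, 0]]}}

```text
time: 17.85
eef_pos: [0.4972, -0.222, 0.0438]
tool_rot: [0.651, 0.759, 0.013, 0.003]
ft_force: [-0.5, 0.3, 0.6]
finger_gap: 0.0468
```

```bash
python3 - <<'E'
from h import *
to([0.496,-0.2205,0.043],8.7)
E
```

```text
pos [ 0.4972 -0.222   0.0438] yaw 8.79 shift mm [ 1.6 -1.   0.8] turn deg 0.09 F [-0.5  0.3  0.6] gap 0.0468 t 17.85
tilt deg xy [1.25 0.89]
```

Request:
{"api": "move_arm", "payload": {"targets": [[0, 0, 0, 0, 0], [0, 0, 0, 0, 0], [0, 0, 0, 0, 0], [0, 0, 0, 0, 0], [0, 0, 0, 0, 0], [0, 0, 0, -0.1, 0], [0, 0, 0, -0.2, 0], [0, 0, 0, -0.3, 0], [0, 0, 0, -0.3, 0], [0, 0, 0, -0.3, 0], [0, 0, 0, 0, 0]]}}

```text
time: 18.95
eef_pos: [0.4936, -0.2239, 0.171]
tool_rot: [0.651, 0.759, 0.013, 0.002]
ft_force: [0.3, 0.3, -1.0]
finger_gap: 0.0253
```

Request:
{"api": "move_arm", "payload": {"targets": [[0, 0.14, 0.065, 0, 0], [0, 0.14, 0.065, 0, 0], [0, 0.14, 0.065, 0, 0], [0, 0.14, 0.065, 0, 0], [0, 0.14, 0.065, 0, 0], [0, 0.14, 0.065, 0, 0], [0, 0.14, 0.065, 0, 0], [0, 0.14, 0.065, 0, 0], [0, 0.14, 0.065, 0, 0], [0, 0.14, 0.065, 0, 0], [0, 0.14, 0.065, 0, 0], [0, 0.14, 0.065, 0, 0], [0, 0.14, 0.065, 0, 0], [0, 0.14, 0.065, 0, 0], [0, 0.14, 0.065, 0, 0], [0, 0.14, 0.065, 0, 0], [0, 0.14, 0.065, 0, 0], [0, 0.14, 0.065, 0, 0], [0, 0, 0, 0, 0]]}}

```text
time: 20.85
eef_pos: [0.5707, 0.0665, 0.1734]
tool_rot: [0.649, 0.761, 0.01, -0.002]
ft_force: [0.8, 0.9, -1.0]
finger_gap: 0.0256
```

```bash
python3 - <<'E'
from h import *
to([0.578,0.0711,0.125],8.7)
look(['bore0'],0.07)
E
```

```text
pos [0.5707 0.0665 0.1734] yaw 9.03 shift mm [ 2.7  7.2 48.5] turn deg 0.33 F [ 0.8  0.9 -1. ] gap 0.0256 t 20.85
tilt deg xy [0.62 1.03]
wrist bore0 [(array([324., 245.]), array([0.579 , 0.0708, 0.07  ]), 0.89), (array([317., 369.]), array([ 0.5892, -0.0158,  0.07  ]), 0.62), (array([325., 169.]), array([0.5721, 0.1158, 0.07  ]), 0.6)]
```

Request:
{"api": "move_arm", "payload": {"targets": [[0, 0.008, 0.04, 0.08, 0.002], [0, 0.008, 0.035, 0.08, 0], [0, 0, 0, 0.08, 0], [0, 0, 0, 0.08, 0], [0, 0, 0, 0.08, 0], [0, 0, 0, 0.08, 0], [0, 0, 0, 0.05, 0], [0, 0, 0, 0, 0]]}}

```text
time: 21.75
eef_pos: [0.5773, 0.0632, 0.1149]
tool_rot: [0.655, 0.756, 0.008, -0.002]
ft_force: [0.9, -1.1, -0.2]
finger_gap: 0.0252
```

```bash
python3 - <<'E'
from h import *
to([0.5785,0.070,0.101],8.7)
E
```

```text
pos [0.5773 0.0632 0.1149] yaw 8.16 shift mm [ 6.4  2.  14. ] turn deg -0.54 F [ 0.9 -1.1 -0.2] gap 0.0252 t 21.75
tilt deg xy [0.48 0.84]
```

Request:
{"api": "move_arm", "payload": {"targets": [[0, 0.03, 0.008, -0.03, -0.0015], [0, 0.034, 0.009, 0, -0.0015], [0, 0, 0, 0, 0]]}}

```text
time: 22.05
eef_pos: [0.5785, 0.0704, 0.1188]
tool_rot: [0.651, 0.759, 0.009, -0.001]
ft_force: [-0.6, -0.0, -0.2]
finger_gap: 0.0254
```

```bash
python3 - <<'E'
from h import *
to([0.5785,0.070,0.101],8.7)
look(['bore0'],0.07)
E
```

```text
pos [0.5785 0.0704 0.1188] yaw 8.76 shift mm [-0.6 -0.2 17.8] turn deg 0.06 F [-0.6 -0.  -0.2] gap 0.0254 t 22.05
tilt deg xy [0.53 0.85]
wrist bore0 [(array([310., 186.]), array([0.5714, 0.1163, 0.07  ]), 0.82), (array([308., 435.]), array([ 0.5905, -0.0171,  0.07  ]), 0.67)]
```

Request:
{"api": "move_arm", "payload": {"targets": [[0, 0, 0, 0.03, 0], [0, 0, 0, 0.03, 0], [0, 0, 0, 0.03, 0], [0, 0, 0, 0.02, 0]]}}

```text
time: 22.55
eef_pos: [0.5789, 0.0698, 0.1079]
tool_rot: [0.651, 0.759, 0.009, -0.001]
ft_force: [-2.4, 0.5, 10.0]
finger_gap: 0.0254
```

Request:
{"api": "move_arm", "payload": {"targets": [[0, 0, 0, 0.02, 0], [0, 0, 0, 0.02, 0], [0, 0, 0, 0.02, 0]]}}

```text
time: 22.85
eef_pos: [0.5789, 0.0698, 0.1031]
tool_rot: [0.652, 0.759, 0.01, -0.001]
ft_force: [-3.3, 0.3, 8.7]
finger_gap: 0.0254
```

Request:
{"api": "move_arm", "payload": {"targets": [[0, 0, 0, 0.018, 0], [0, 0, 0, 0.015, 0]]}}

```text
time: 23.05
eef_pos: [0.5789, 0.0698, 0.1019]
tool_rot: [0.652, 0.758, 0.011, -0.001]
ft_force: [-8.6, -0.1, 30.4]
finger_gap: 0.0257
```

Force climbed to 30 N with the flange height right (0.0582). Release and go for the last bearing.

Request:
{"api": "move_arm", "payload": {"targets": [[0.55, 0, 0, 0, 0], [0.55, 0, 0, 0, 0], [0.55, 0, 0, 0, 0], [0.55, 0, 0, -0.3, 0], [0.55, 0, 0, -0.3, 0], [0.55, 0, 0, -0.2, 0], [0.55, -0.29, -0.22, 0, 0], [0.55, -0.29, -0.22, 0, 0], [0.55, -0.29, -0.22, 0, 0], [0.55, -0.29, -0.22, 0, 0], [0.55, -0.29, -0.22, 0, 0], [0.55, -0.29, -0.22, 0, 0], [0.55, -0.29, -0.22, 0, 0], [0.55, -0.29, -0.22, 0, 0], [0.55, -0.28, -0.22, 0, 0], [0.55, 0, 0, 0, 0]]}}

```text
time: 24.65
eef_pos: [0.4168, -0.2281, 0.1751]
tool_rot: [0.65, 0.76, 0.01, -0.001]
ft_force: [-0.5, -0.7, 0.4]
finger_gap: 0.0471
```

```bash
python3 - <<'E'
from h import *
brass(); to([0.419,-0.2255,0.08],8.7)
snap('wrist','w8.png')
E
```

```text
[(array([310., 219.]), array([ 0.4175, -0.226 ,  0.    ]), 0.75)]
brass [294 207  38  41 451] [ 0.4195 -0.2253  0.028 ]
pos [ 0.4191 -0.2245  0.1749] yaw 9.13 shift mm [-2.4 -1.6 94.8] turn deg 0.43 F [ 0.1  1.1 -0.8] gap 0.0467 t 24.75
tilt deg xy [0.67 1.  ]
```

View pics/w8.png

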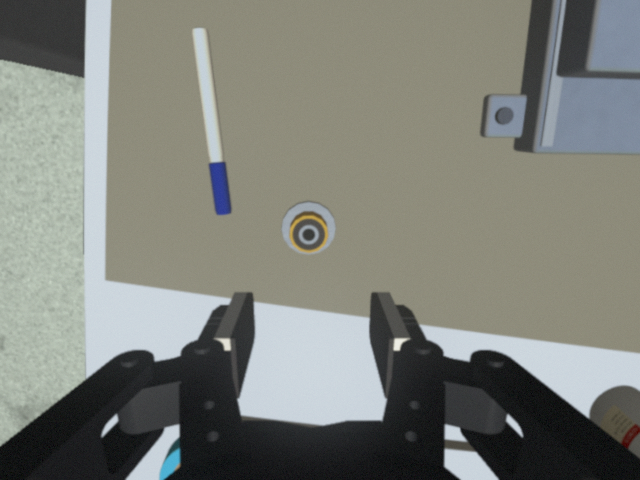

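Last bearing at (309,230), marker's cap end at (222,213) clear to the left; no fourth bearing anywhere.

Request:
{"api": "move_arm", "payload": {"targets": [[0.52, -0.012, -0.01, 0.12, 0.002], [0.52, -0.012, -0.01, 0.12, 0], [0.52, 0, 0, 0.12, 0], [0.52, 0, 0, 0.12, 0], [0.52, 0, 0, 0.12, 0], [0.52, 0, 0, 0.12, 0], [0.52, 0, 0, 0.12, 0], [0.52, 0, 0, 0.12, 0], [0.52, 0, 0, 0.1, 0], [0.52, 0, 0, 0, 0]]}}

```text
time: 25.8
eef_pos: [0.4295, -0.2095, 0.0633]
tool_rot: [0.64, 0.768, 0.013, -0.002]
ft_force: [-0.4, -0.1, 0.1]
finger_gap: 0.0441
```

```bash
python3 - <<'E'
from h import *
brass(); to([0.4184,-0.2258,0.043],8.7)
E
```

```text
[(array([284., 300.]), array([ 0.4192, -0.2261,  0.    ]), 0.77)]
brass [ 255  290   57   70 1389] [ 0.4201 -0.2251  0.028 ]
pos [ 0.4296 -0.2101  0.0643] yaw 10.32 shift mm [-13.8 -14.3  20.8] turn deg 1.62 F [-0.9 -1.  -0.1] gap 0.0445 t 25.9
tilt deg xy [0.86 1.29]
```

Request:
{"api": "move_arm", "payload": {"targets": [[0.52, -0.05, -0.05, 0, 0.004], [0.52, -0.05, -0.05, 0.02, 0.004], [0.52, -0.04, -0.035, 0.03, 0], [0.52, 0, 0, 0.05, 0], [0.52, 0, 0, 0, 0]]}}

```text
time: 26.4
eef_pos: [0.4185, -0.2284, 0.0547]
tool_rot: [0.651, 0.759, 0.014, 0.0]
ft_force: [0.9, 0.2, -0.4]
finger_gap: 0.0444
```

```bash
python3 - <<'E'
from h import *
to([0.4187,-0.2258,0.043],8.7)
E
```

```text
pos [ 0.4185 -0.2284  0.0547] yaw 8.69 shift mm [ 2.3  0.3 11.8] turn deg -0.01 F [ 0.9  0.2 -0.4] gap 0.0444 t 26.4
tilt deg xy [1.03 1.18]
```

Request:
{"api": "move_arm", "payload": {"targets": [[0.52, 0.01, 0, 0.04, 0], [0.52, 0.01, 0, 0.04, 0], [0.52, 0, 0, 0.035, 0], [0.52, 0, 0, 0, 0]]}}

```text
time: 26.8
eef_pos: [0.4185, -0.2256, 0.042]
tool_rot: [0.651, 0.759, 0.014, -0.0]
ft_force: [0.4, -0.8, 0.8]
finger_gap: 0.0446
```

```bash
python3 - <<'E'
from h import *
to([0.4187,-0.2258,0.043],8.7)
E
```

```text
pos [ 0.4185 -0.2256  0.042 ] yaw 8.71 shift mm [-0.2  0.2 -1. ] turn deg 0.01 F [ 0.4 -0.8  0.8] gap 0.0446 t 26.8
tilt deg xy [1.01 1.21]
```

Request:
{"api": "move_arm", "payload": {"targets": [[0, 0, 0, 0, 0], [0, 0, 0, 0, 0], [0, 0, 0, 0, 0], [0, 0, 0, 0, 0], [0, 0, 0, 0, 0], [0, 0, 0, -0.1, 0], [0, 0, 0, -0.2, 0], [0, 0, 0, -0.3, 0], [0, 0, 0, -0.3, 0], [0, 0, 0, -0.35, 0], [0, 0, 0, 0, 0]]}}

```text
time: 27.9
eef_pos: [0.415, -0.2285, 0.1742]
tool_rot: [0.652, 0.758, 0.014, -0.001]
ft_force: [-0.4, 0.2, -1.0]
finger_gap: 0.0257
```

Request:
{"api": "move_arm", "payload": {"targets": [[0, 0.11, 0.127, 0, 0], [0, 0.11, 0.127, 0, 0], [0, 0.11, 0.127, 0, 0], [0, 0.11, 0.127, 0, 0], [0, 0.11, 0.127, 0, 0], [0, 0.11, 0.127, 0, 0], [0, 0.11, 0.127, 0, 0], [0, 0.11, 0.127, 0, 0], [0, 0.11, 0.127, 0, 0], [0, 0.11, 0.127, 0, 0], [0, 0.11, 0.127, 0, 0], [0, 0.11, 0.127, 0, 0], [0, 0.11, 0.127, 0, 0], [0, 0.11, 0.127, 0, 0], [0, 0.11, 0.127, 0, 0], [0, 0.11, 0.127, 0, 0], [0, 0, 0, 0, 0]]}}

```text
time: 29.6
eef_pos: [0.5974, -0.0107, 0.1842]
tool_rot: [0.652, 0.758, 0.014, -0.002]
ft_force: [-0.4, 0.3, -0.5]
finger_gap: 0.0255
```

```bash
python3 - <<'E'
from h import *
to([0.591,-0.018,0.13],8.7)
look(['bore0'],0.07)
E
```

```text
pos [ 0.5974 -0.0107  0.1842] yaw 8.55 shift mm [-7.4 -8.4 53.9] turn deg -0.15 F [-0.4  0.3 -0.5] gap 0.0255 t 29.6
tilt deg xy [0.9  1.32]
wrist bore0 [(array([298., 254.]), array([ 0.5919, -0.0174,  0.07  ]), 0.76), (array([295.,  19.]), array([0.5712, 0.1169, 0.07  ]), 0.56)]
```

Request:
{"api": "move_arm", "payload": {"targets": [[0, -0.025, -0.03, 0.07, 0], [0, -0.025, -0.03, 0.07, 0], [0, -0.025, -0.025, 0.07, 0], [0, 0, 0, 0.07, 0], [0, 0, 0, 0.07, 0], [0, 0, 0, 0.07, 0], [0, 0, 0, 0.07, 0], [0, 0, 0, 0.07, 0], [0, 0, 0, 0, 0]]}}

```text
time: 30.6
eef_pos: [0.5861, -0.0252, 0.1223]
tool_rot: [0.655, 0.755, 0.012, -0.002]
ft_force: [0.4, 0.3, -0.7]
finger_gap: 0.0256
```

```bash
python3 - <<'E'
from h import *
to([0.5913,-0.0183,0.118],8.7)
E
```

```text
pos [ 0.5861 -0.0252  0.1223] yaw 8.09 shift mm [6.  6.  4.5] turn deg -0.61 F [ 0.4  0.3 -0.7] gap 0.0256 t 30.6
tilt deg xy [0.7  1.18]
```

Request:
{"api": "move_arm", "payload": {"targets": [[0, 0.03, 0.03, 0, -0.0015], [0, 0.03, 0.03, 0.03, -0.0015], [0, 0, 0, 0, 0]]}}

```text
time: 30.9
eef_pos: [0.5922, -0.0175, 0.1196]
tool_rot: [0.651, 0.759, 0.012, -0.002]
ft_force: [0.4, -0.4, -1.2]
finger_gap: 0.0259
```

```bash
python3 - <<'E'
from h import *
to([0.5913,-0.0183,0.118],8.7)
E
```

```text
pos [ 0.5922 -0.0175  0.1196] yaw 8.7 shift mm [-0.7 -1.   1.5] turn deg 0.0 F [ 0.4 -0.4 -1.2] gap 0.0259 t 30.9
tilt deg xy [0.74 1.19]
```

Request:
{"api": "move_arm", "payload": {"targets": [[0, -0.007, -0.01, 0.02, 0], [0, 0, 0, 0.03, 0], [0, 0, 0, 0.03, 0], [0, 0, 0, 0.03, 0], [0, 0, 0, 0.02, 0]]}}

```text
time: 31.4
eef_pos: [0.5919, -0.0179, 0.1065]
tool_rot: [0.651, 0.759, 0.013, -0.001]
ft_force: [-2.0, 0.7, 11.1]
finger_gap: 0.0254
```

Request:
{"api": "move_arm", "payload": {"targets": [[0, 0, 0, 0.02, 0], [0, 0, 0, 0.02, 0], [0, 0, 0, 0.015, 0]]}}

```text
time: 31.7
eef_pos: [0.5918, -0.018, 0.1026]
tool_rot: [0.651, 0.759, 0.013, -0.002]
ft_force: [-2.9, -0.0, 9.7]
finger_gap: 0.0258
```

Request:
{"api": "move_arm", "payload": {"targets": [[0, 0, 0, 0.015, 0]]}}

```text
time: 31.8
eef_pos: [0.5918, -0.018, 0.1018]
tool_rot: [0.651, 0.759, 0.014, -0.002]
ft_force: [-3.0, 1.6, 10.7]
finger_gap: 0.0256
```

Request:
{"api": "move_arm", "payload": {"targets": [[0, 0, 0, 0.015, 0], [0, 0, 0, 0.012, 0]]}}

```text
time: 32.0
eef_pos: [0.5918, -0.018, 0.1006]
tool_rot: [0.652, 0.758, 0.014, -0.002]
ft_force: [-3.5, 1.3, 12.0]
finger_gap: 0.0252
```

Request:
{"api": "move_arm", "payload": {"targets": [[0, 0, 0, 0.015, 0]]}}

```text
time: 32.1
eef_pos: [0.5918, -0.018, 0.1003]
tool_rot: [0.652, 0.758, 0.015, -0.002]
ft_force: [-6.3, 1.2, 23.5]
finger_gap: 0.0258
```

Force climbed at 0.1003 (bearing origin 0.058). Releasing and going up to check all three.

Request:
{"api": "move_arm", "payload": {"targets": [[0, 0, 0, 0.012, 0], [0.55, 0, 0, 0, 0], [0.55, 0, 0, 0, 0], [0.55, 0, 0, 0, 0], [0.55, 0, 0, -0.2, 0], [0.55, 0, 0, -0.3, 0], [0.55, -0.15, 0, -0.1, 0], [0.55, -0.15, 0, 0, 0], [0.55, -0.15, 0, 0, 0], [0.55, 0, 0, 0, 0]]}}

```text
time: 33.1
eef_pos: [0.597, -0.0682, 0.1583]
tool_rot: [0.652, 0.758, 0.014, -0.002]
ft_force: [1.3, -0.6, 0.4]
finger_gap: 0.047
```

```bash
python3 - <<'E'
from h import *
to([0.6,-0.0645,0.13],8.7)
look(['knob'],0.096); look(['knob'],.096,'top')
c,w=snap('wrist'); im=snap('side')[1]
s=cv2.resize(im[195:315,270:430],(800,600),interpolation=cv2.INTER_CUBIC)
cv2.imwrite('pics/m9.png',cv2.resize(np.hstack([w,cv2.resize(s,(640,480))]),(800,300))[:,:,::-1])
E
```

```text
pos [ 0.597  -0.0682  0.1583] yaw 8.6 shift mm [ 2.6  3.  28.5] turn deg -0.1 F [ 1.3 -0.6  0.4] gap 0.047 t 33.1
tilt deg xy [0.83 1.38]
wrist knob [(array([315., 267.]), array([ 0.599 , -0.0637,  0.096 ]), 0.89)]
top knob [(array([383., 217.]), array([ 0.5993, -0.0676,  0.096 ]), 0.64)]
```

View pics/m9.png

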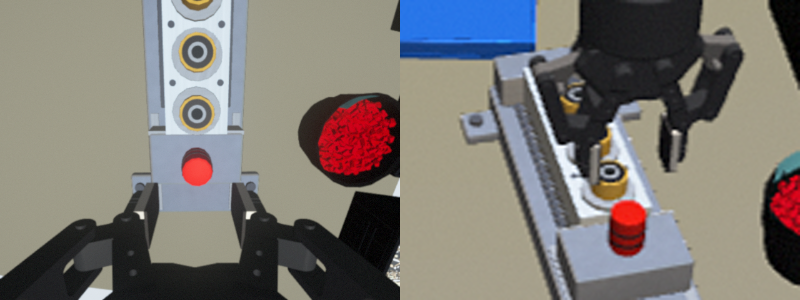

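All three flanges sit on the block; knob at (197,167) in the left picture. Now grip the knob.

Request:
{"api": "move_arm", "payload": {"targets": [[0.55, 0.015, 0.012, 0.1, 0], [0.55, 0.015, 0.012, 0.1, 0], [0.55, 0, 0, 0.12, 0], [0.55, 0, 0, 0.12, 0], [0.55, 0, 0, 0.12, 0], [0.55, 0, 0, 0, 0]]}}

```text
time: 34.0
eef_pos: [0.5991, -0.056, 0.0961]
tool_rot: [0.649, 0.761, 0.014, -0.004]
ft_force: [0.7, -0.1, 0.5]
finger_gap: 0.0473
```

```bash
python3 - <<'E'
from h import *
to([0.599,-0.0655,0.097],8.7)
E
```

```text
pos [ 0.5991 -0.056   0.0961] yaw 9.05 shift mm [-9.3 -1.6 -1.1] turn deg 0.35 F [ 0.7 -0.1  0.5] gap 0.0473 t 34.0
tilt deg xy [0.66 1.56]
```

Request:
{"api": "move_arm", "payload": {"targets": [[0.55, -0.045, -0.008, 0, 0.001], [0.55, -0.045, -0.008, 0, 0.001], [0.55, 0, 0, 0, 0], [0, 0, 0, 0, 0], [0, 0, 0, 0, 0], [0, 0, 0, 0, 0], [0, 0, 0, 0, 0], [0, 0, 0, 0, 0]]}}

```text
time: 34.8
eef_pos: [0.6001, -0.0672, 0.0969]
tool_rot: [0.652, 0.758, 0.014, -0.003]
ft_force: [1.8, -0.7, -2.1]
finger_gap: 0.0243
```

Request:
{"api": "move_arm", "payload": {"targets": [[0, -0.03, 0, 0, 0], [0, -0.04, 0, 0, 0], [0, -0.04, 0, 0, 0], [0, -0.04, 0, 0, 0], [0, -0.04, 0, 0, 0], [0, -0.04, 0, 0, 0], [0, -0.04, 0, 0, 0]]}}

```text
time: 35.5
eef_pos: [0.6039, -0.0915, 0.0968]
tool_rot: [0.651, 0.759, 0.016, -0.006]
ft_force: [-0.6, 4.3, 3.9]
finger_gap: 0.0243
```

```bash
python3 - <<'E'
from h import *
to([0.599+.033*.151,-0.0645-.033*.9885,0.097],8.7)
E
```

```text
pos [ 0.6039 -0.0915  0.0968] yaw 8.78 shift mm [-5.5 -0.8 -0.4] turn deg 0.08 F [-0.6  4.3  3.9] gap 0.0243 t 35.5
tilt deg xy [0.71 1.82]
```

Request:
{"api": "move_arm", "payload": {"targets": [[0, -0.035, 0, 0, 0], [0, -0.035, 0, 0, 0], [0, -0.025, 0, 0, 0]]}}

```text
time: 35.8
eef_pos: [0.6057, -0.1025, 0.0968]
tool_rot: [0.651, 0.759, 0.016, -0.005]
ft_force: [-0.3, 3.6, 4.1]
finger_gap: 0.024
```

Request:
{"api": "move_arm", "payload": {"targets": [[0.6, 0, 0, 0, 0], [0.6, 0, 0, 0, 0], [0.6, 0, 0, 0, 0], [0.6, 0, 0, -0.2, 0], [0.6, 0, 0, -0.3, 0], [0.6, 0, 0, -0.2, 0], [1, 0, 0, 0, 0], [1, 0, 0, 0, 0]]}}

```text
time: 36.6
eef_pos: [0.6039, -0.1093, 0.1673]
tool_rot: [0.652, 0.758, 0.013, -0.004]
ft_force: [-0.9, 0.9, -1.2]
finger_gap: 0.0782
```

```bash
python3 - <<'E'
from h import *
to([0.583,0.047,0.13],8.7)
c,w=look(['bore0','knob'],0.07); im=snap('side')[1]
s=cv2.resize(im[195:345,240:440],(640,480),interpolation=cv2.INTER_CUBIC)
cv2.imwrite('pics/m10.png',cv2.resize(np.hstack([w,s]),(800,300))[:,:,::-1])
E
```

```text
pos [ 0.6039 -0.1093  0.1673] yaw 8.54 shift mm [156.8   2.   40.9] turn deg -0.16 F [-0.9  0.9 -1.2] gap 0.0782 t 36.6
tilt deg xy [0.66 1.43]
wrist bore0 []
wrist knob [(array([314., 254.]), array([ 0.6067, -0.1087,  0.07  ]), 0.62)]
```

View pics/m10.png

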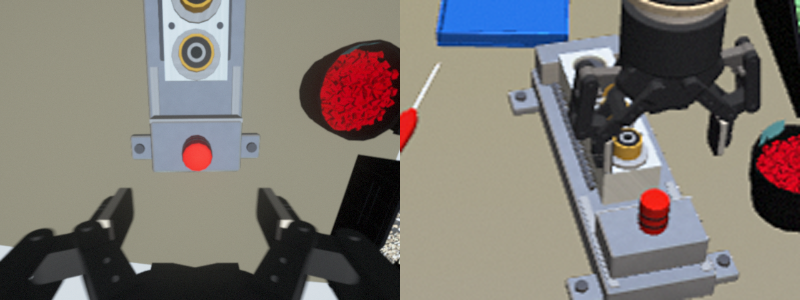

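Jaw is ~35 mm open and the block stands free. Move over the block's mass centre.

Request:
{"api": "move_arm", "payload": {"targets": [[1, 0.2, 0, 0, 0], [1, 0.2, 0, 0, 0], [1, 0.2, 0, 0, 0], [1, 0.2, 0, 0, 0], [1, 0.2, 0, 0, 0], [1, 0.2, 0, 0, 0], [1, 0.2, 0.02, 0, 0], [1, 0.1, 0, 0.1, 0], [1, 0, 0, 0.12, 0], [1, 0, 0, 0.12, 0], [1, 0, 0, 0.12, 0], [1, 0, 0, 0, 0]]}}

```text
time: 38.0
eef_pos: [0.5787, 0.042, 0.1114]
tool_rot: [0.654, 0.756, 0.007, -0.008]
ft_force: [-0.3, -0.2, 0.4]
finger_gap: 0.0853
```

```bash
python3 - <<'E'
from h import *
to([0.5832,0.041,0.064],8.7)
look(['bore0'],0.07);look(['bearing_a'],0.058)
E
```

```text
pos [0.5787 0.042  0.1114] yaw 8.28 shift mm [-2.7  4.3 47.3] turn deg -0.42 F [-0.3 -0.2  0.4] gap 0.0853 t 38.0
tilt deg xy [-0.17  1.2 ]
wrist bore0 [(array([320., 122.]), array([0.5714, 0.1157, 0.07  ]), 0.62)]
wrist bearing_a [(array([320., 388.]), array([ 0.593 , -0.0185,  0.058 ]), 0.95), (array([319., 220.]), array([0.5787, 0.0723, 0.058 ]), 0.87), (array([322., 311.]), array([0.5872, 0.0264, 0.058 ]), 0.79)]
```

Request:
{"api": "move_arm", "payload": {"targets": [[1, 0, 0.025, 0.08, -0.001], [1, 0, 0.02, 0.08, -0.001], [1, 0, 0, 0.08, 0], [1, 0, 0, 0.08, 0], [1, 0, 0, 0.07, 0], [1, 0, 0, 0, 0]]}}

```text
time: 38.8
eef_pos: [0.5859, 0.044, 0.0725]
tool_rot: [0.651, 0.759, 0.009, -0.006]
ft_force: [-0.6, -0.4, -0.6]
finger_gap: 0.0853
```

```bash
python3 - <<'E'
from h import *
to([0.5835,0.041,0.064],8.7)
E
```

```text
pos [0.5859 0.044  0.0725] yaw 8.68 shift mm [-2.8 -2.9  8.5] turn deg -0.02 F [-0.6 -0.4 -0.6] gap 0.0853 t 38.8
tilt deg xy [0.18 1.27]
```

Request:
{"api": "move_arm", "payload": {"targets": [[1, -0.015, -0.015, 0.04, 0], [1, -0.01, -0.015, 0.045, 0], [1, 0, 0, 0, 0]]}}

```text
time: 39.1
eef_pos: [0.583, 0.0409, 0.0632]
tool_rot: [0.652, 0.759, 0.009, -0.006]
ft_force: [0.1, 0.4, -0.1]
finger_gap: 0.0858
```

Request:
{"api": "move_arm", "payload": {"targets": [[0, 0, 0, 0, 0], [0, 0, 0, 0, 0], [0, 0, 0, 0, 0], [0, 0, 0, 0, 0], [0, 0, 0, 0, 0], [0, 0, 0, 0, 0]]}}

```text
time: 39.7
eef_pos: [0.5833, 0.0406, 0.0638]
tool_rot: [0.652, 0.758, 0.01, -0.006]
ft_force: [0.1, -1.1, 0.0]
finger_gap: 0.0532
```

```bash
python3 - <<'E'
from h import *
to([0.5835,0.041,0.064],8.7)
E
```

```text
pos [0.5833 0.0406 0.0638] yaw 8.66 shift mm [ 0.4  0.2 -0.2] turn deg -0.04 F [ 0.1 -1.1  0. ] gap 0.0532 t 39.7
tilt deg xy [0.22 1.25]
```

Request:
{"api": "move_arm", "payload": {"targets": [[0, 0, 0, -0.05, 0], [0, 0, 0, -0.1, 0], [0, 0, 0, -0.12, 0], [0, 0, 0, -0.12, 0], [0, 0, 0, -0.12, 0], [0, 0, 0, -0.12, 0], [0, 0, 0, -0.12, 0], [0, 0, 0, 0, 0]]}}

```text
time: 40.5
eef_pos: [0.5821, 0.039, 0.1456]
tool_rot: [0.652, 0.759, 0.009, -0.006]
ft_force: [0.2, 0.2, -7.0]
finger_gap: 0.0528
```

```bash
python3 - <<'E'
from h import *
to([0.4945,0.347,0.14],-4.3)
s,im=snap('side','s11.png')
E
```

```text
pos [0.5821 0.039  0.1456] yaw 8.68 shift mm [317.5 -40.1  12.2] turn deg 12.98 F [ 0.2  0.2 -7. ] gap 0.0528 t 40.5
tilt deg xy [0.13 1.26]
```

View pics/s11.png

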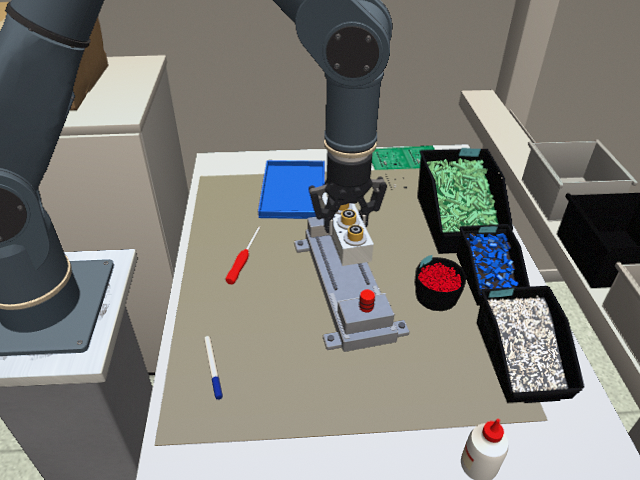

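Block with its three bearings is held at (350,235); jaw remains open. Turn, then carry to the tray.

Request:
{"api": "move_arm", "payload": {"targets": [[0, 0, 0, 0, 0.01], [0, 0, 0, 0, 0.01], [0, 0, 0, 0, 0.01], [0, 0, 0, 0, 0.01], [0, 0, 0, 0, 0.01], [0, 0, 0, 0, 0.01], [0, 0, 0, 0, 0.01], [0, 0, 0, 0, 0]]}}

```text
time: 41.35
eef_pos: [0.5802, 0.0394, 0.1423]
tool_rot: [0.738, 0.675, 0.006, -0.009]
ft_force: [1.1, 0.7, -5.5]
finger_gap: 0.0533
```

Request:
{"api": "move_arm", "payload": {"targets": [[0, 0.16, -0.062, 0, 0], [0, 0.16, -0.062, 0, 0], [0, 0.16, -0.062, 0, 0], [0, 0.16, -0.062, 0, 0], [0, 0.16, -0.062, 0, 0], [0, 0.16, -0.062, 0, 0], [0, 0.16, -0.062, 0, 0], [0, 0.16, -0.062, 0, 0], [0, 0.16, -0.062, 0, 0], [0, 0.16, -0.062, 0, 0], [0, 0.16, -0.062, 0, 0], [0, 0.16, -0.062, 0, 0], [0, 0.16, -0.062, 0, 0], [0, 0.16, -0.062, 0, 0], [0, 0.16, -0.062, 0, 0], [0, 0.16, -0.062, 0, 0], [0, 0, 0, 0, 0]]}}

```text
time: 43.05
eef_pos: [0.5018, 0.3142, 0.1488]
tool_rot: [0.738, 0.675, 0.007, -0.008]
ft_force: [0.1, 0.5, -7.2]
finger_gap: 0.0535
```

```bash
python3 - <<'E'
from h import *
to([0.493,0.338,0.1],-4.3)
c,im=look(['tray_in'],0.004)
c,im=snap('top')
m=cv2.inRange(cv2.cvtColor(im,cv2.COLOR_RGB2HSV),(100,120,80),(125,255,255)); m[:200]=0; m[:,280:]=0
n,l,s,ce=cv2.connectedComponentsWithStats(m);i=1+np.argmax(s[1:,4]);print(s[i])
E
```

```text
pos [0.5018 0.3142 0.1488] yaw -5.13 shift mm [ 21.8 -10.7  49.3] turn deg -0.83 F [ 0.1  0.5 -7.2] gap 0.0535 t 43.05
tilt deg xy [-0.06  1.26]
wrist tray_in []
[ 189  237   59   69 1837]
```

Request:
{"api": "move_arm", "payload": {"targets": [[0, 0.08, -0.04, 0.02, -0.0025], [0, 0.08, -0.04, 0.04, -0.002], [0, 0.06, -0.03, 0.08, 0], [0, 0, 0, 0.1, 0], [0, 0, 0, 0.1, 0], [0, 0, 0, 0.1, 0], [0, 0, 0, 0.08, 0], [0, 0, 0, 0.06, 0], [0, 0, 0, 0, 0]]}}

```text
time: 44.1
eef_pos: [0.4938, 0.3334, 0.0851]
tool_rot: [0.736, 0.677, 0.005, -0.007]
ft_force: [-0.0, -0.2, -6.2]
finger_gap: 0.0532
```

```bash
python3 - <<'E'
from h import *
to([0.493,0.338,0.0378],-4.3)
w=snap('wrist')[1]; im=snap('top')[1]
s=cv2.resize(im[195:345,110:310],(640,480),interpolation=cv2.INTER_CUBIC)
cv2.imwrite('pics/m12.png',cv2.resize(np.hstack([w,s]),(800,300))[:,:,::-1])
E
```

```text
pos [0.4938 0.3334 0.0851] yaw -4.71 shift mm [ 3.7 -1.1 47.3] turn deg -0.41 F [-0.  -0.2 -6.2] gap 0.0532 t 44.1
tilt deg xy [-0.06  0.99]
```

View pics/m12.png

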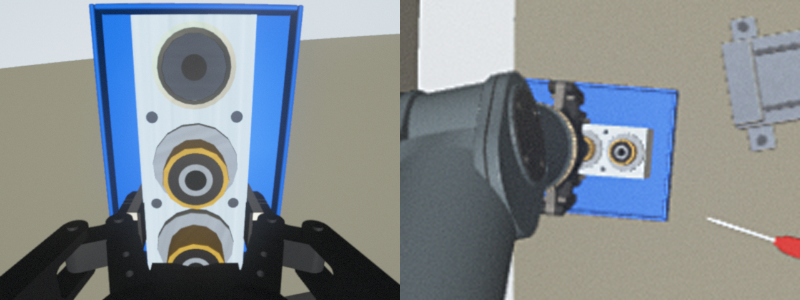

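The block hangs inside the tray outline (left view: rims both sides; right view: near end at (650,155), rim at 672). Lowering.

Request:
{"api": "move_arm", "payload": {"targets": [[0, 0.02, -0.005, 0.06, -0.001], [0, 0.02, -0.005, 0.06, -0.001], [0, 0, 0, 0.06, 0], [0, 0, 0, 0.06, 0], [0, 0, 0, 0.06, 0], [0, 0, 0, 0.06, 0], [0, 0, 0, 0, 0]]}}

```text
time: 44.9
eef_pos: [0.4942, 0.3394, 0.048]
tool_rot: [0.733, 0.68, 0.007, -0.007]
ft_force: [-0.0, -0.0, -6.2]
finger_gap: 0.0532
```

```bash
python3 - <<'E'
from h import *
to([0.493,0.338,0.0378],-4.3)
E
```

```text
pos [0.4942 0.3394 0.048 ] yaw -4.3 shift mm [-1.7 -1.1 10.1] turn deg 0.0 F [-0.  -0.  -6.2] gap 0.0532 t 44.9
tilt deg xy [0.1  1.12]
```

Request:
{"api": "move_arm", "payload": {"targets": [[0, 0, 0, 0.03, 0], [0, 0, 0, 0.03, 0], [0, 0, 0, 0.02, 0]]}}

```text
time: 45.2
eef_pos: [0.4946, 0.3396, 0.0396]
tool_rot: [0.733, 0.68, 0.008, -0.006]
ft_force: [-0.4, 0.8, -6.6]
finger_gap: 0.0534
```

Request:
{"api": "move_arm", "payload": {"targets": [[0, 0, 0, 0.015, 0], [0, 0, 0, 0.012, 0]]}}

```text
time: 45.4
eef_pos: [0.4947, 0.3396, 0.0378]
tool_rot: [0.733, 0.68, 0.008, -0.007]
ft_force: [-8.3, -3.3, 23.0]
finger_gap: 0.0532
```

On the floor (force +23 N, height as predicted). Release and retreat.

Request:
{"api": "move_arm", "payload": {"targets": [[0.9, 0, 0, 0, 0], [0.9, 0, 0, 0, 0], [0.9, 0, 0, 0, 0], [0.9, 0, 0, 0, 0], [0.9, 0, 0, -0.1, 0], [0.9, 0, 0, -0.2, 0], [0.9, 0, 0, -0.3, 0], [0.9, 0, 0, -0.4, 0], [0.9, 0, 0, -0.4, 0], [0.9, -0.3, 0.15, 0, 0], [0.9, -0.3, 0.15, 0, 0], [0.9, -0.3, 0.15, 0, 0], [0.9, 0, 0, 0, 0]]}}

```text
time: 46.7
eef_pos: [0.5356, 0.2418, 0.19]
tool_rot: [0.732, 0.681, 0.013, -0.005]
ft_force: [0.6, 0.0, 0.7]
finger_gap: 0.0767
```

```bash
python3 - <<'E'
from h import *
to([0.493,0.338,0.0378],-4.3)
w=snap('wrist')[1]; c,im=look(['bearing_a','knob'],.03,'side')
s=cv2.resize(im[140:240,240:373],(640,480),interpolation=cv2.INTER_CUBIC)
cv2.imwrite('pics/m13.png',cv2.resize(np.hstack([w,s]),(800,300))[:,:,::-1])
E
```

```text
pos [0.5356 0.2418 0.19  ] yaw -4.19 shift mm [ 88.9 -51.  154.1] turn deg 0.11 F [0.6 0.  0.7] gap 0.0767 t 46.7
tilt deg xy [0.65 1.42]
side bearing_a [(array([294., 192.]), array([0.4948, 0.3004, 0.03  ]), 0.69), (array([295., 186.]), array([0.4985, 0.3226, 0.03  ]), 0.56), (array([298., 172.]), array([0.5072, 0.3818, 0.03  ]), 0.53)]
side knob [(array([365., 295.]), array([ 0.6151, -0.0398,  0.03  ]), 0.87)]
```

View pics/m13.png

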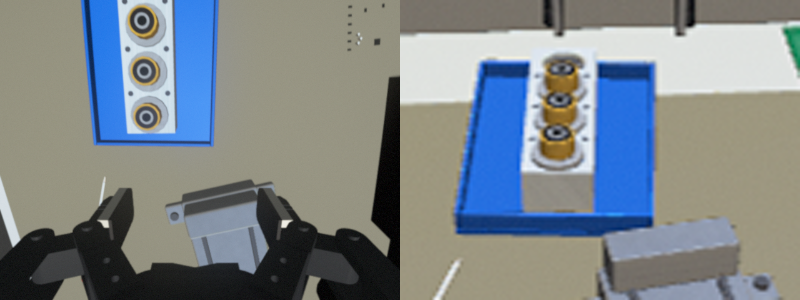

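The block lies flat within the tray rims with three flush bearings, and the robot is clear. One numeric check of the jaw and the bench, then hand in.

```bash
python3 - <<'E'
from h import *
print('knob z.096',atz(bot.calibration('side'),(365,295),.096).round(4))
look(['bearing_a'],.03,'top')
print(bot.finish_job())
E
```

```text
knob z.096 [ 0.6012 -0.1021  0.096 ]
top bearing_a [(array([228., 272.]), array([0.4863, 0.2768, 0.03  ]), 0.58), (array([298., 317.]), array([0.3847, 0.1189, 0.03  ]), 0.48)]
the job is handed in; nothing more can be done
None
```

The job is done and handed in at about 47 s of the 210 s allowed.

- **Clamping:** I slid the jaw against the block until the force climbed to about 12 N.
- **Bearings:** Only three bearings were on the bench. I pressed them into bores 0, 1 and 2, pushing at about 10 N and stopping when the force climbed to 24–30 N. Each one's underside was then about 58 mm above the bench, which is the height for flush.
- **Tray:** I opened the jaw to about 39 mm, lifted the block out with its bearings and set it down in the blue tray. The arm then moved clear.

**Last checks:**
- The final pictures show the block flat inside the tray rims, with the three flanges on the block.
- The knob is still at its open position, and there is no sign that anything else on the bench was moved.

**Things that disagreed or were less certain:**
- The tool tilted up to 2.6° while I pressed the first bearing, into bore 1. Its height and the pictures say it is flush, but I did not press it a second time.
- In the last top view the detector found only one of the three bearings. It also gave one low-confidence report (0.48) that I take to be the screwdriver.

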